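# Load the shim board into the slab roller

### The job

Set the clay slab roller for a thin slab: with the fingertips push the loose shim board along the bed, flat and without lifting or tipping it, under the steel roller until its leading edge is square and fully home against the stop batten. Then push the turn button round behind the board's near edge as far as it goes, to lock the board in. Only push, do not pick anything up; leave everything else where it is and finish clear of the machine.

Things in the scene. Friction and masses are not known exactly. Their poses are not given: they have to be found in the camera images.
- slab_roller: slab roller, fixed: plywood bed 380 (x) x 290 (y) mm, its top 24 mm above the table; wooden rails 10 mm high, inner faces at y = +-84 mm, the right-hand (-y) one with a gap from x = -145 to -36 mm for the turn button. Stop batten across the bed behind the roller: face at x = 155, 16 mm high. Origin: machine's centre, on the table; x = feed direction, away from the infeed end nearest the robot.
- roller_underside (a point): lowest point of the steel roller at mid-length, 14 mm clear above the bed; the roller is 56 mm in diameter, lies along y and is at x = 105 mm in the slab roller's frame, between grey side cheeks 66 mm long at y = +-115 to +-141 mm, with a tie rod above (all up to 115 mm high). A handwheel with a crank knob stands outside the left cheek, out to y = 222 mm.
- shim: loose shim board, plain brown wood, 200 (x) x 150 (y) x 10 mm, 0.15 to 0.3 kg, flat on the infeed part of the bed between the rails (not the thinner spares at the back left). Origin: centre of its underside; x along its length, near edge at x = -100. Home, its origin is at x = 55 and its near edge at x = -45 mm in the slab roller's frame. Slides at about 1 to 3 N.
- turn_button (a joint): turn button, flat steel bar 20 mm wide, its top 12 mm above the bed, reaching 76 mm from its pivot. Angle in rad: 0 = points back along the rail (-x of the machine); negative = swung outwards; 1.571 = end stop, points across the bed (+y), 2.5 mm behind the near edge of a board that is home. Grows clockwise seen from above. Stays where left; turns lightly, about 1 N at the peg.
- button_pivot (a point): pivot screw of the turn button, at bed height; x = -57.5, y = -96, z = 24 mm in the slab roller's frame; its axis is vertical
- button_peg (a point): centre of the top of the upright black peg on the turn button, by which it is pushed: 14 mm in diameter, 55 mm from the pivot, from 36 to 64 mm above the table; this point is at 64 mm
- ring_cutter: bystander beside the slab roller, to be left alone: tin ring cutter, 70 mm across, 24 high; origin at the centre of its underside
- kidney_rib: bystander beside the slab roller, to be left alone: flat wooden kidney-shaped rib, 62x100x8 mm; origin at the centre of its underside
- pinch_pot: bystander beside the slab roller, to be left alone: small clay pinch pot, 58x64x36 mm; origin at the centre of its underside
- stamp_block: bystander beside the slab roller, to be left alone: wooden stamp with a knob, 34x34x58 mm; origin at the centre of its underside
- test_tile: bystander beside the slab roller, to be left alone: glaze test tile, 34x50x9 mm; origin at the centre of its underside

How it is judged:
By the outcome, as a careful person would: the job done as asked, in the order asked, and still so for the second after the job is handed in, with the robot touching nothing.
It also fails if it takes over 54 s, if anything falls off the work surface, if the arm or the gripper's body presses on something with over 40 N, if the wrist force passes 120 N, or if a joint passes its speed limit or range.

### The arm

A 6-joint arm with a two-finger parallel gripper is mounted at the origin on a cart in front of the work surface, level with it; the furniture and walls round the work are solid. World frame = base frame: x ahead of the robot, y to its left, z up, the work surface at z = 0. Lengths are in m, angles in rad, forces in N, time in s.
With the tool pointing down it reaches from about 0.375 to 0.9 m from the base axis. Payload 3.1 kg.
Tool frame: the origin (TCP) lies between the finger pads; the fingertips stand 8 mm ahead of it and the grasp point (between the pads) lies 11 mm behind it; z points along the fingers, y is the line along which they close (so a half turn about z gives the same grasp; the last joint's range is limited). The gripper opens to 85 mm and grips with 20 to 120 N. Pads are 22 mm wide; open, the fingers measure 114 mm over their backs; the gripper's body (76 mm by 85 mm) begins 54 mm behind the grasp point. The pads swing forward as they close: fully open they stand 13 mm farther back than shut.
Start: joints at [-1.397, 0.527, 1.433, -0, 1.181, -0.178], TCP at [0.215, -0.587, 0.239] pointing down, gripper open.
Joint ranges: [-3.08, 3.08], [-0.75, 2.2], [0.22, 2.44], [-1.43, 4.57], [0, 2.65], [-2.85, 2.85]. Speed limits (rad/s): [2.79, 2.79, 3.14, 3.14, 3.14, 3.14].

### API

Orientations are given as a unit quaternion [x, y, z, w].
In Python, from station import readout, cams, sign_off gives the robot as it stands.
- The arm moves only by the tool send_rows, never from a script. Its argument "commands" is text: rows parted by semicolons, each of 5 numbers parted by spaces: the finger opening in mm, from 0 to 85.4, then the shift along the tool's x, y, z each as a share of 0.02 m, from -1 to 1, then the turn about the tool's z as a share of 4 degrees, from -1 to 1. In form: grip dx dy dz spin; .... A call has 1 to 20 rows; each row shifts and turns the commanded pose from where the row before left it, along the tool's axes as they then stand; what a row does not reach is not made up. A row lasts 1/12 s, in which the tool goes at most 41.7 mm and 7.16 degrees, less where a joint would pass 70% of its speed; a pose out of reach is approached as far as the arm can. A call with a number of a shift or a turn outside -1 to 1 is refused whole. A call with a gripper value outside its range is refused whole. The fingers move at their own pace and stop on an object; "grip_force" is the grip in N (left out, the last holds). Time passes only in rows, so rows that do not move let the fingers close. It gives the time, the measured TCP pose, the force, the opening and the grip force at its end, in the units of the state.
- readout.sense(): the state, without advancing time (a new reading comes with each control period).
- cams.snapshot(name): name is "side" or "top" or "wrist"; returns a dict with "pixels" (480x640x3 uint8, red, green, blue), "intrinsics" (3x3 intrinsics, pixels), "dist" ([k1, k2, p1, p2, k3] as OpenCV has them; the pictures are not rectified), "eye" and "rotation" of the camera in the world. Camera axes: x right, y down, z forward; pixel columns grow to the right and rows downward; lengths in m; the calibration is good to about 2 mm. A picture is of the moment at which its call begins. There is no depth.
- sign_off(): hands the job in; it is judged then, once.
The state is a dict: "t": time; "q": joint angles; "qd": joint speeds; "tau": joint torques, N m; "tcp_pos": TCP position; "tool_rot": TCP orientation; "force": force on the tool from outside, world axes, zero at the start; "ft_torque": the same for the moment, N m; "finger_gap": opening from 0.0 (shut) to 1.0 (fully open); "gripper_force": force on a finger pad.
Only numpy, scipy, OpenCV 4.12 (cv2) and the standard library are available. Lean on these libraries where they do the work, as an engineer would, in place of code of your own. Each camera call takes 0.05 s, during which the arm holds its last target. There are 200 camera calls.

## Working session

There is one attempt and no reset: what is moved stays moved. The work goes in short steps, Python scripts to look and compute and a tool call to move; the robot and the scene stay as the last step left them, time stands still between calls to the robot, and variables do not carry over. Pictures are saved under pics/ and viewed, at most 10 in all, crops included, and the job is handed in when it is done.

Besides the shell and the picture viewer there is one more tool, called after "Call:" as name(argument=value, ...) on one line, values as JSON. send_rows: Moves the arm, as the interface text tells. Its arguments: {"type":"object","properties":{"commands":{"type":"string"},"grip_force":{"type":"number"}},"required":["commands"]}

```bash
mkdir -p pics; cat > h.py <<'E'
import numpy as np, cv2
from station import readout, cams, sign_off
def snap(n,f=None):
    s=cams.snapshot(n)
    if f: cv2.imwrite('pics/'+f,s['pixels'][:,:,::-1])
    return s
def ray(s,uv,z):
    K=np.array(s['intrinsics'],float);d=np.array(s['dist'],float)
    p=cv2.undistortPoints(np.array(uv,float).reshape(-1,1,2),K,d).reshape(-1,2)
    r=np.c_[p,np.ones(len(p))]@np.array(s['rotation']).T
    e=np.array(s['eye']); return e+r*((z-e[2])/r[:,2])[:,None]
def proj(s,P):
    R=np.array(s['rotation']);e=np.array(s['eye'])
    return cv2.projectPoints(((np.array(P,float)-e)@R).reshape(-1,1,3),np.zeros(3),np.zeros(3),np.array(s['intrinsics'],float),np.array(s['dist'],float))[0].reshape(-1,2)
E
python3 - <<'E'
from h import *
for n in('top','side'):
    s=snap(n,n+'1.png'); print(n,s['eye'],np.array(s['rotation']).round(3).tolist(),s['intrinsics'])
r=readout.sense();print(r)
E
```

```text
top [0.42941278 0.01949482 1.02298351] [0.729, -0.677, 0.069, -0.074] [[454.22432628   0.         316.1995466 ]
 [  0.         454.22432628 245.18583089]
 [  0.           0.           1.        ]]
side [ 0.58372254 -0.66323804  0.58974936] [0.894, -0.012, 0.011, -0.448] [[447.2908638    0.         319.8970592 ]
 [  0.         447.2908638  238.70569322]
 [  0.           0.           1.        ]]
{'t': 0.1, 'q': array([-1.39751745e+00,  5.28396653e-01,  1.43376629e+00,  3.25428299e-05,
        1.18141198e+00, -1.78516415e-01]), 'qd': array([ 1.58337218e-04, -8.64151558e-04, -3.98673001e-03,  6.96025898e-05,
        3.90927393e-04, -3.51634474e-04]), 'tau': array([ 4.43600438e-04, -4.43304420e+01, -1.78586644e+01, -1.74481825e-04,
        3.92422633e-03,  3.24300049e-05]), 'tcp_pos': array([ 0.21528151, -0.58608631,  0.23841956]), 'tool_rot': array([ 9.84570455e-01,  1.74985820e-01,  1.76427520e-05, -9.91090759e-04]), 'force': array([-0.17951695, -0.49128319,  0.41519855]), 'ft_torque': array([-0.00405609,  0.01627019,  0.03521911]), 'gripper_force': 0.0, 'finger_gap': 1.0007428375276683}
```

View pics/top1.png

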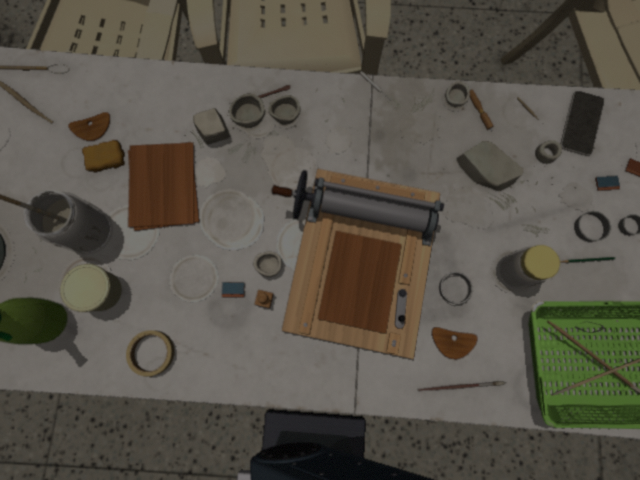

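View pics/side1.png

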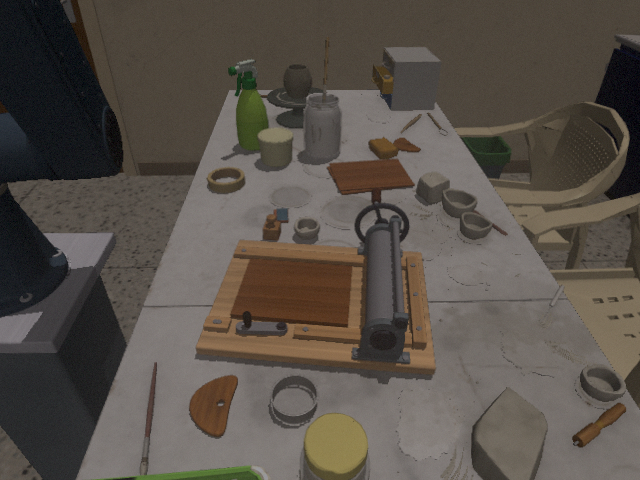

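The top view shows the shim between about (333,232), (400,243), (386,333) and (318,322). The bed's corners are near (284,331), (414,357), (440,192) and (316,170), and the button's peg is near (401,320). In the side view the peg is at (247,318).

```bash
python3 - <<'E'
from h import *
s=snap('top')
im=s['pixels'][:,:,::-1].copy()
hsv=cv2.cvtColor(im,cv2.COLOR_BGR2HSV)
for p in [(360,280),(300,320),(410,340),(320,250),(401,320),(402,295)]: print(p,hsv[p[1],p[0]])
def quad(m,seed):
    n,l,st,c=cv2.connectedComponentsWithStats(m)
    cs,_=cv2.findContours((l==l[seed[1],seed[0]]).astype('uint8'),0,1)
    c=max(cs,key=cv2.contourArea); return c
roi=np.zeros(im.shape[:2],'uint8'); roi[165:365,270:450]=1
h,sa,v=cv2.split(hsv)
bd=((v<125)&(sa>110)&(h<20)).astype('uint8')*roi
bd=cv2.morphologyEx(bd,cv2.MORPH_OPEN,np.ones((5,5)))
c=quad(bd,(360,280)); w=ray(s,c,.034)
r=cv2.minAreaRect((w[:,:2]*1000).astype('float32')); print('board',r)
wood=((sa>70)&(h<25)).astype('uint8')*roi
wood=cv2.morphologyEx(wood,cv2.MORPH_CLOSE,np.ones((5,5)))
c=quad(wood,(300,320)); w=ray(s,c,.024)[:,:2]
# near edge & side edges by line fits on approx
for a,b,nm in [((284,331),(414,357),'near'),((284,331),(305,228),'left'),((414,357),(434,240),'right')]:
    a,b=np.array(a,float),np.array(b,float);d=(b-a)/np.linalg.norm(b-a);q=c.reshape(-1,2)-a
    t=q@d;k=(abs(q@[-d[1],d[0]])<4)&(t>6)&(t<np.linalg.norm(b-a)-6)
    ln=cv2.fitLine(w[k].astype('float32'),cv2.DIST_HUBER,0,.001,.001).ravel(); print(nm,k.sum(),ln.round(4),np.degrees(np.arctan2(ln[1],ln[0])))
out=cv2.resize(im[160:370,270:460],None,fx=2.85,fy=2.85,interpolation=cv2.INTER_CUBIC)
si=snap('side')['pixels'][:,:,::-1]
o2=cv2.resize(si[230:375,195:440],(590,349));
cv2.imwrite('pics/crop.png',out);cv2.imwrite('pics/crop2.png',o2)
E
```

```text
(360, 280) [ 12 169  68]
(300, 320) [ 16 114 107]
(410, 340) [ 16 111 115]
(320, 250) [ 15 124 117]
(401, 320) [ 0  0 13]
(402, 295) [120   8  34]Traceback (most recent call last):
  File "<stdin>", line 14, in <module>
  File "h.py", line 10, in ray
    r=np.c_[p,np.ones(len(p))]@np.array(s['rotation']).T
      ~~~~~~~~~~~~~~~~~~~~~~~~^~~~~~~~~~~~~~~~~~~~~~~~~~
ValueError: matmul: Input operand 1 has a mismatch in its core dimension 0, with gufunc signature (n?,k),(k,m?)->(n?,m?) (size 4 is different from 3)
```

The camera's rotation is a quaternion, so I'll convert it in the helper.

```bash
sed -i "s/    s=cams.snapshot(n)/    s=dict(cams.snapshot(n)); s['rotation']=Rotation.from_quat(s['rotation']).as_matrix()/; 1a from scipy.spatial.transform import Rotation" h.py
cat > m.py <<'E'
from h import *
s=snap('top')
im=s['pixels'][:,:,::-1].copy()
h,sa,v=cv2.split(cv2.cvtColor(im,cv2.COLOR_BGR2HSV))
print(s['rotation'].round(2).tolist())
def cont(m,seed):
    n,l,st,c=cv2.connectedComponentsWithStats(m)
    cs,_=cv2.findContours((l==l[seed[1],seed[0]]).astype('uint8'),0,1)
    return max(cs,key=cv2.contourArea)
roi=np.zeros(im.shape[:2],'uint8'); roi[165:365,270:450]=1
bd=((v<90)&(sa>130)&(h<20)).astype('uint8')*roi
bd=cv2.morphologyEx(bd,cv2.MORPH_OPEN,np.ones((5,5)))
w=ray(s,cont(bd,(360,280)),.034)
print('board',cv2.minAreaRect((w[:,:2]*1000).astype('float32')))
wood=((sa>70)&(h<25)).astype('uint8')*roi
wood=cv2.morphologyEx(wood,cv2.MORPH_CLOSE,np.ones((5,5)))
c=cont(wood,(300,320)); w=ray(s,c,.024)[:,:2]
for a,b,nm in [((284,331),(414,357),'near'),((284,331),(305,228),'left'),((414,357),(434,240),'right')]:
    a,b=np.array(a,float),np.array(b,float);d=(b-a)/np.linalg.norm(b-a);q=c.reshape(-1,2)-a
    t=q@d;k=(abs(q@[-d[1],d[0]])<4)&(t>6)&(t<np.linalg.norm(b-a)-6)
    ln=cv2.fitLine(w[k].astype('float32'),cv2.DIST_HUBER,0,.001,.001).ravel(); print(nm,k.sum(),ln.round(4),np.degrees(np.arctan2(ln[1],ln[0])))
print('bed corners',ray(s,[(284,331),(414,357),(440,192),(316,170)],.024)[:,:2].round(3).tolist())
print('peg',ray(s,[(401,320)],.064))
cv2.imwrite('pics/crop.png',cv2.resize(im[160:370,270:460],None,fx=2.85,fy=2.85,interpolation=cv2.INTER_CUBIC))
E
python3 m.py
```

```text
[[0.07, -0.98, 0.2], [-1.0, -0.07, 0.01], [0.0, -0.2, -0.98]]
board ((560.739013671875, -67.5924072265625), (148.72073364257812, 199.7064666748047), 82.3658676147461)
near 118 [ 0.1317  0.9913  0.4223 -0.0514] 82.43106
left 91 [ 0.991  -0.1339  0.5551  0.0788] -7.6921654
right 105 [ 0.9909 -0.1343  0.5346 -0.207 ] -7.7182746
bed corners [[0.441, 0.089], [0.407, -0.192], [0.779, -0.241], [0.812, 0.047]]
peg [[ 0.48052124 -0.15475208  0.064     ]]
```

View pics/crop.png

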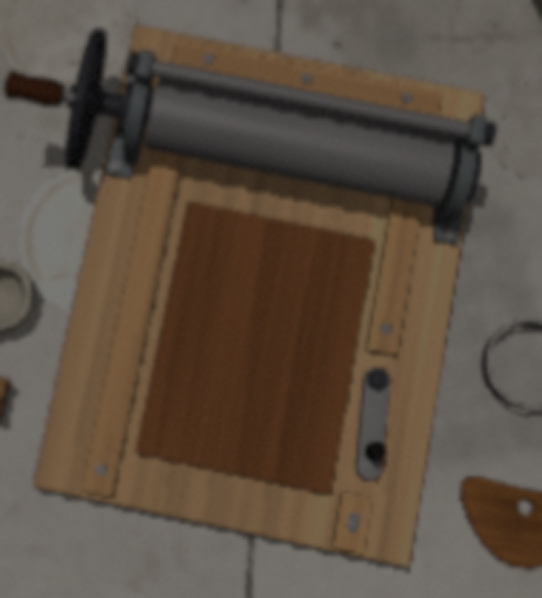

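Call:
send_rows(commands="70 0 0 0 1;70 0 0 0 1;70 0 0 0 1;70 0 0 0 1;70 0 0 0 1;70 0 0 0 1;70 0 0 0 0.95;70 0.26 -1 0 0;70 0.26 -1 0 0;70 0.26 -1 0 0;70 0.26 -1 0 0;70 0.26 -1 0 0;70 0.26 -1 0 0;70 0.26 -1 0 0;70 0.26 -1 0 0;70 0.26 -1 0 0;70 0.26 -1 0 0;70 0.26 -1 0 0;70 0.26 -1 0 0;70 0.26 -1 0 0")

```text
t: 1.87
tcp_pos: [0.3172, -0.3369, 0.2393]
tool_rot: [0.998, -0.067, -0.0, -0.0]
force: [0.5, -0.5, 0.1]
finger_gap: 0.816
gripper_force: 0.0
```

Call:
send_rows(commands="70 0.26 -1 0 0;70 0.26 -1 0 0;70 0.26 -1 0 0;70 0.26 -1 0 0;70 0.26 -1 0 0;70 0.26 -1 0 0;70 0.26 -1 0 0;70 0.26 -1 0 0;70 0.26 -1 0 0;70 0.26 -1 0 0;70 0.26 -1 0 0;70 0.26 -1 0 0;70 0.26 -1 0 0;70 0.26 -1 0 0;70 0.26 -1 0 0;70 0 0 0 0;70 0 0 0 0;70 0 0 0 0")

```text
t: 3.37
tcp_pos: [0.434, -0.0513, 0.2393]
tool_rot: [0.998, -0.066, -0.0, 0.0]
force: [-0.2, -0.6, -0.3]
finger_gap: 0.82
gripper_force: 0.0
```

```bash
cat > w.py <<'E'
from h import *
import sys
def mach():
    r=readout.sense();p=r['tcp_pos'];a=np.radians(-7.65);c,s=np.cos(a),np.sin(a)
    R=Rotation.from_quat(r['tool_rot']).as_matrix()
    f=r['force']
    print('t',round(r['t'],2),'mach mm',((p[0]*c+p[1]*s-.6153)*1000).round(1),((-p[0]*s+p[1]*c-.0089)*1000).round(1),(p[2]*1000).round(1),'xyaw',np.degrees(np.arctan2(R[1,0],R[0,0])).round(2),'tilt',R[2].round(4),'F mach',[round(float(v),2) for v in (f[0]*c+f[1]*s,-f[0]*s+f[1]*c,f[2])],'gap',round(r['finger_gap'],3))
mach()
if len(sys.argv)>2: snap(sys.argv[1],sys.argv[2])
E
python3 w.py wrist w1.png
```

```text
t 3.37 mach mm -178.4 -2.0 239.3 xyaw -7.61 tilt [-3.e-04  4.e-04 -1.e+00] F mach [-0.08, -0.6, -0.3] gap 0.82
```

View pics/w1.png

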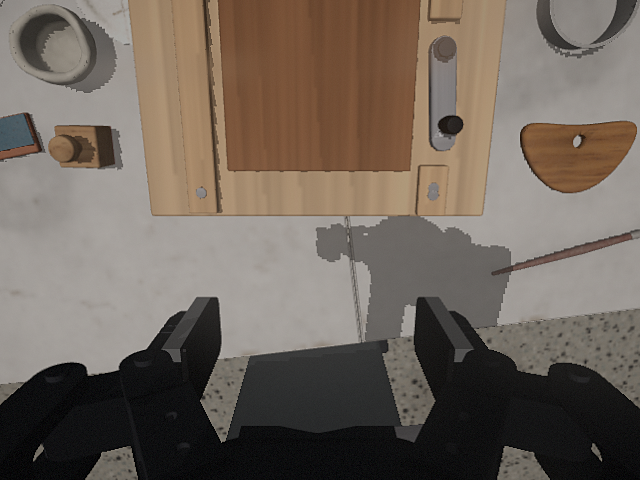

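The wrist view shows the shim's near edge at row 170 (columns 227–411), the bed's near edge at row 215, the peg at (451,124) and the pivot at (443,45). The fingers are behind the board, and I'll check the coordinates with rays.

```bash
cat > r.py <<'E'
from h import *
def M(w):
    a=np.radians(-7.65);c,s=np.cos(a),np.sin(a)
    return np.c_[w[:,0]*c+w[:,1]*s-.6153,-w[:,0]*s+w[:,1]*c-.0089]*1000
E
python3 - <<'E'
from r import *
s=snap('wrist')
for n,uv,z in [('board near',[(227,170),(411,171)],.034),('bed near',[(152,215),(483,216)],.024),('bed sides',[(140,100),(492,100)],.024),('peg',[(451,124)],.064),('pivot',[(443,45)],.036)]:
    print(n,M(ray(s,uv,z)).round(1).tolist())
E
```

```text
board near [[-148.7, 71.5], [-149.6, -78.8]]
bed near [[-188.6, 141.0], [-189.7, -146.0]]
bed sides [[-93.7, 140.4], [-93.9, -142.9]]
peg [[-112.1, -98.9]]
pivot [[-55.1, -96.7]]
```

Call:
send_rows(commands="70 0 0 1 0;70 0 0 1 0;70 0 0 1 0;70 0 0 1 0;70 0 0 1 0;70 0 0 1 0;70 0 0 1 0;70 0 0 1 0;70 0 0 1 0;70 0 0 0.7 0;70 0 0 0 0;70 0 0 0 0;70 0 0 0 0")

```text
t: 4.55
tcp_pos: [0.4345, -0.0517, 0.0458]
tool_rot: [0.998, -0.067, 0.0, 0.0]
force: [-0.8, -0.5, 0.4]
finger_gap: 0.817
gripper_force: 0.0
```

```bash
python3 w.py side s2.png; python3 - <<'E'
import cv2
i=cv2.imread('pics/s2.png')[200:370,180:400];cv2.imwrite('pics/s2c.png',cv2.resize(i,None,fx=3.4,fy=3.4,interpolation=cv2.INTER_CUBIC))
E
```

```text
t 4.55 mach mm -177.7 -2.3 45.8 xyaw -7.7 tilt [ 9.e-04  2.e-04 -1.e+00] F mach [-0.75, -0.65, 0.4] gap 0.817
```

View pics/s2c.png

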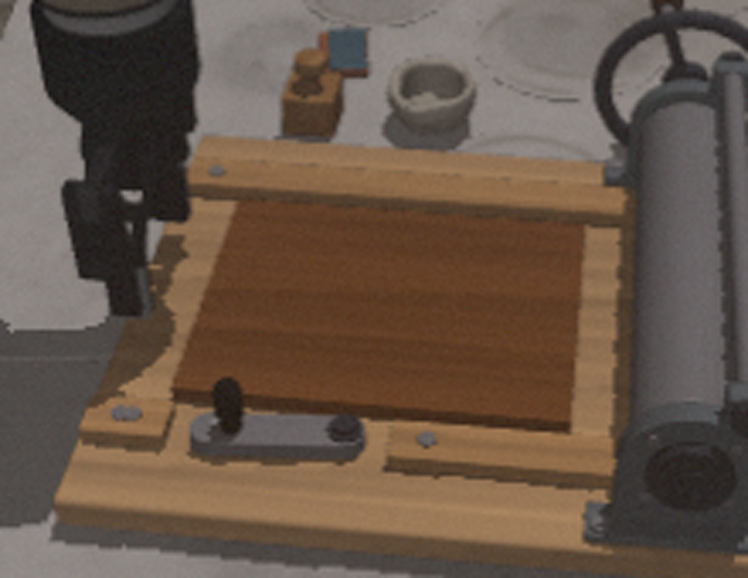

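The fingertips (crop about (125,315)) are over the bed's infeed end, behind the board and clear of it. I'll lower in small steps until they touch the bed.

Call:
send_rows(commands="70 0 0 0.1 0;70 0 0 0.1 0;70 0 0 0.1 0;70 0 0 0 0;70 0 0 0 0")

```text
t: 5.02
tcp_pos: [0.4342, -0.051, 0.0394]
tool_rot: [0.998, -0.067, 0.0, 0.0]
force: [-0.6, -0.4, -0.1]
finger_gap: 0.819
gripper_force: 0.0
```

Call:
send_rows(commands="70 0 0 0.1 0;70 0 0 0.1 0;70 0 0 0 0;70 0 0 0 0")

```text
t: 5.35
tcp_pos: [0.4341, -0.051, 0.0351]
tool_rot: [0.998, -0.067, -0.0, -0.0]
force: [0.0, -0.8, 0.5]
finger_gap: 0.821
gripper_force: 0.0
```

Call:
send_rows(commands="70 0 0 0.1 0;70 0 0 0 0;70 0 0 0 0")

```text
t: 5.6
tcp_pos: [0.4341, -0.051, 0.0332]
tool_rot: [0.998, -0.067, -0.0, -0.0]
force: [0.7, -0.6, -0.2]
finger_gap: 0.818
gripper_force: 0.0
```

Call:
send_rows(commands="70 0 0 0.1 0;70 0 0 0 0;70 0 0 0 0")

```text
t: 5.85
tcp_pos: [0.4341, -0.051, 0.0312]
tool_rot: [0.998, -0.067, -0.0, -0.0]
force: [0.6, 0.9, -0.5]
finger_gap: 0.823
gripper_force: 0.0
```

Call:
send_rows(commands="70 0 0 0.1 0;70 0 0 0 0;70 0 0 0 0")

```text
t: 6.1
tcp_pos: [0.4341, -0.051, 0.0292]
tool_rot: [0.998, -0.067, -0.0, -0.0]
force: [0.3, 1.3, 0.0]
finger_gap: 0.815
gripper_force: 0.0
```

```bash
python3 w.py side s3.png; python3 - <<'E'
import cv2
i=cv2.imread('pics/s3.png')[240:340,180:300];cv2.imwrite('pics/s3c.png',cv2.resize(i,None,fx=5,fy=5,interpolation=cv2.INTER_CUBIC))
E
```

```text
t 6.1 mach mm -178.2 -1.7 29.2 xyaw -7.64 tilt [-2.e-04 -1.e-04 -1.e+00] F mach [0.08, 1.32, 0.02] gap 0.815
```

View pics/s3c.png

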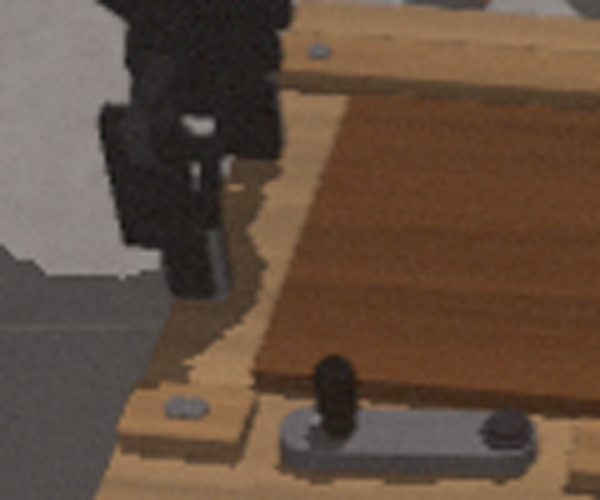

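The finger's lower front corner is at crop (226,298), or full pixel (225.2,299.6). I'll work out its height from that.

```bash
python3 - <<'E'
from r import *
s=snap('side')
for z in (.02,.024,.028,.032,.036,.04): print(z,M(ray(s,[(225.2,299.6),(214.5,299.8)],z)).round(1).tolist())
E
```

```text
0.02 [[-171.5, -31.7], [-190.5, -34.4]]
0.024 [[-170.0, -35.6], [-188.8, -38.3]]
0.028 [[-168.4, -39.5], [-187.1, -42.2]]
0.032 [[-166.8, -43.4], [-185.4, -46.0]]
0.036 [[-165.3, -47.3], [-183.7, -49.9]]
0.04 [[-163.7, -51.2], [-182.0, -53.8]]
```

Call:
send_rows(commands="70 0 0 0.1 0;70 0 0 0 0;70 0 0 0 0")

```text
t: 6.45
tcp_pos: [0.4341, -0.051, 0.0272]
tool_rot: [0.998, -0.067, -0.0, -0.0]
force: [0.6, 0.1, -0.4]
finger_gap: 0.823
gripper_force: 0.0
```

Call:
send_rows(commands="70 0.25 0 0 0;70 0.25 0 0 0;70 0.25 0 0 0;70 0.25 0 0 0;70 0.25 0 0 0;70 0.25 0 0 0;70 0.25 0 0 0;70 0.25 0 0 0")

```text
t: 7.12
tcp_pos: [0.4738, -0.0561, 0.0273]
tool_rot: [0.998, -0.067, -0.0, -0.0]
force: [-2.3, 1.2, 0.4]
finger_gap: 0.821
gripper_force: 1.4
```

```bash
python3 w.py side s4.png; python3 - <<'E'
import cv2
i=cv2.imread('pics/s4.png')[230:350,180:330];cv2.imwrite('pics/s4c.png',cv2.resize(i,None,fx=5,fy=5,interpolation=cv2.INTER_CUBIC))
E
```

```text
t 7.12 mach mm -138.2 -1.5 27.3 xyaw -7.63 tilt [-1.e-03 -2.e-04 -1.e+00] F mach [-2.41, 0.91, 0.36] gap 0.821
```

View pics/s4c.png

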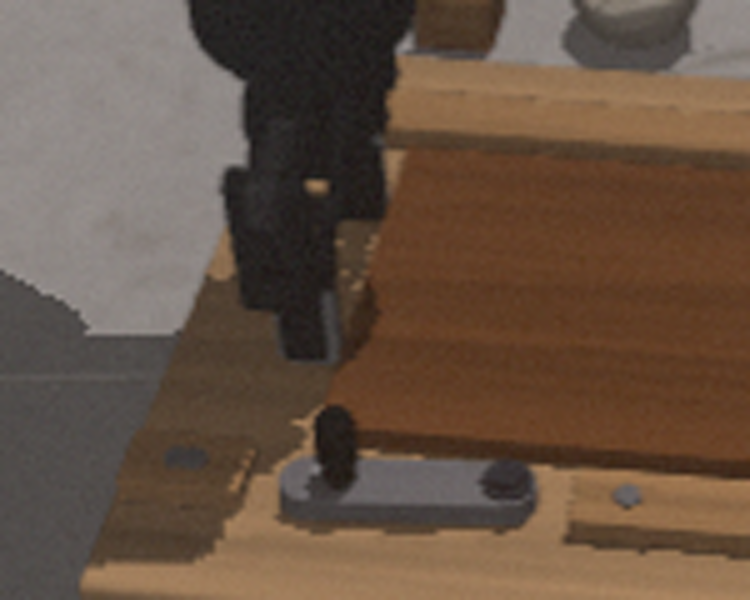

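The board is moving ahead of the fingers at about 2.4 N with no ride-up (finger corner at crop (330,358)). I'll keep pushing.

Call:
send_rows(commands="70 0.25 0 0 0;70 0.25 0 0 0;70 0.25 0 0 0;70 0.25 0 0 0;70 0.25 0 0 0;70 0.25 0 0 0;70 0.25 0 0 0;70 0.25 0 0 0;70 0.25 0 0 0;70 0.25 0 0 0;70 0.25 0 0 0;70 0.25 0 0 0;70 0.25 0 0 0;70 0.25 0 0 0;70 0 0 0 0")

```text
t: 8.42
tcp_pos: [0.5454, -0.0662, 0.0274]
tool_rot: [0.998, -0.067, 0.002, 0.0]
force: [0.5, 0.2, 0.3]
finger_gap: 0.818
gripper_force: 0.0
```

Call:
send_rows(commands="70 0.1 0 0 0;70 0.1 0 0 0;70 0.1 0 0 0;70 0 0 0 0")

```text
t: 8.75
tcp_pos: [0.5494, -0.0665, 0.0273]
tool_rot: [0.998, -0.067, 0.0, 0.0]
force: [-1.4, -0.4, -0.1]
finger_gap: 0.817
gripper_force: 0.9
```

```bash
python3 w.py
```

```text
t 8.75 mach mm -61.9 -1.7 27.3 xyaw -7.64 tilt [ 5.e-04 -0.e+00 -1.e+00] F mach [-1.34, -0.55, -0.13] gap 0.817
```

Still sliding. I'll go on in 1 mm steps until the force rises.

Call:
send_rows(commands="70 0.05 0 0 0;70 0.05 0 0 0;70 0.05 0 0 0;70 0.05 0 0 0")

```text
t: 9.08
tcp_pos: [0.5532, -0.0669, 0.0273]
tool_rot: [0.998, -0.067, -0.0, -0.0]
force: [-2.9, 0.2, 1.6]
finger_gap: 0.82
gripper_force: 1.4
```

Call:
send_rows(commands="70 0.05 0 0 0;70 0.05 0 0 0;70 0 0 0 0")

```text
t: 9.33
tcp_pos: [0.5549, -0.0672, 0.0273]
tool_rot: [0.998, -0.067, -0.0, -0.0]
force: [-3.7, 0.8, 2.0]
finger_gap: 0.817
gripper_force: 1.8
```

Call:
send_rows(commands="70 0.05 0 0 0;70 0 0 0 0")

```text
t: 9.5
tcp_pos: [0.5549, -0.0672, 0.0272]
tool_rot: [0.998, -0.067, -0.001, -0.0]
force: [-5.1, -0.3, 4.1]
finger_gap: 0.817
gripper_force: 2.7
```

Call:
send_rows(commands="70 0.05 0 0 0;70 0.05 0 0 0;70 0 0 0 0")

```text
t: 9.75
tcp_pos: [0.5549, -0.0672, 0.0272]
tool_rot: [0.998, -0.066, -0.003, -0.0]
force: [-8.6, -0.1, 6.6]
finger_gap: 0.82
gripper_force: 4.3
```

Call:
send_rows(commands="70 0.05 0 0 0;70 0.05 0 0 0;70 0 0 0 0;70 0 0 0 0")

```text
t: 10.08
tcp_pos: [0.555, -0.0671, 0.0272]
tool_rot: [0.998, -0.066, -0.005, -0.001]
force: [-11.2, -2.1, 9.2]
finger_gap: 0.816
gripper_force: 5.8
```

```bash
python3 w.py wrist w5.png; python3 -c "
from h import *
snap('top','t5.png')"
```

```text
t 10.08 mach mm -56.3 -1.5 27.2 xyaw -7.61 tilt [-1.100e-02 -7.000e-04 -9.999e-01] F mach [-10.81, -3.57, 9.18] gap 0.816
```

View pics/w5.png

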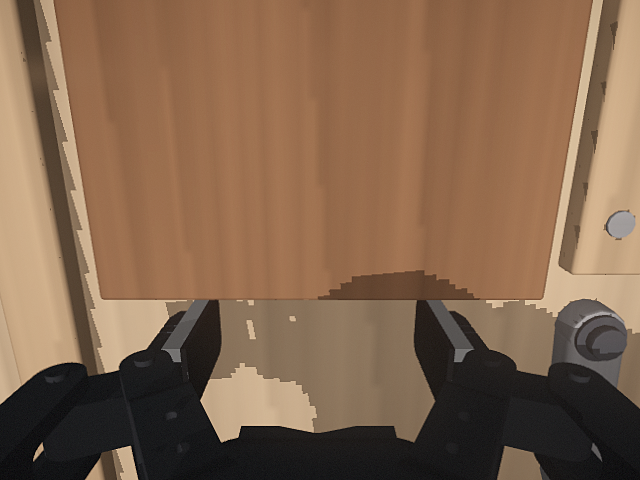

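The shim's near edge is level at row 299 from column 101 to 544, tight on both fingers. The TCP has stalled at -56.3 mm (expected -56), so the board is home and square. I'll back off, rise, close the fingers and turn so tool x faces the peg's direction of travel.

Call:
send_rows(commands="70 -0.1 0 0 0;70 -0.1 0 0 0;70 -0.1 0 0 0;70 -0.1 0 0 0;70 -0.25 0 0 0;70 -0.5 0 0 0;70 -0.5 0 0 0;70 -0.5 0 0 0;70 -0.25 0 0 0;70 0 0 -0.5 0;70 0 0 -1 0;70 0 0 -1 0;70 0 0 -1 0;70 0 0 -0.5 0;70 0 0 0 0")

```text
t: 11.43
tcp_pos: [0.5151, -0.0623, 0.1101]
tool_rot: [0.998, -0.067, 0.004, 0.001]
force: [0.9, 0.2, 0.5]
finger_gap: 0.824
gripper_force: 0.0
```

Call:
send_rows(commands="0 0 0 0 -1;0 0 0 0 -1;0 0 0 0 -1;0 0 0 0 -1;0 0 0 0 -1;0 0 0 0 -1;0 0 0 0 -1;0 0 0 0 -1;0 0 0 0 -1;0 0 0 0 -1;0 0 0 0 -1;0 0 0 0 -1;0 0 0 0 -1;0 0 0 0 -1;0 0 0 0 -1;0 0 0 0 -1;0 0 0 0 -1;0 0 0 0 -1;0 0 0 0 -1;0 0 0 0 -1")

```text
t: 13.1
tcp_pos: [0.5124, -0.0615, 0.1065]
tool_rot: [0.806, 0.592, -0.0, -0.0]
force: [0.0, 0.2, -0.5]
finger_gap: 0.0
gripper_force: 0.0
```

Call:
send_rows(commands="0 0 0 0 -1;0 0 0 0 -1;0 0 0 0 -0.5;0 0 0 0 0;0 0 0 0 0")

```text
t: 13.52
tcp_pos: [0.5124, -0.0615, 0.1067]
tool_rot: [0.753, 0.658, -0.0, -0.0]
force: [1.5, -0.7, 0.2]
finger_gap: 0.002
gripper_force: 0.0
```

```bash
python3 w.py
```

```text
t 13.52 mach mm -99.3 -1.6 106.7 xyaw 82.29 tilt [ 2.e-04 -8.e-04 -1.e+00] F mach [1.56, -0.46, 0.17] gap 0.002
```

Call:
send_rows(commands="0 -1 -0.1 0 0;0 -1 -0.1 0 0;0 -1 -0.1 0 0;0 -1 -0.1 0 0;0 -1 -0.1 0 0;0 -1 -0.1 0 0;0 -1 -0.06 0 0;0 0 0 0 0;0 0 0 0.9 0;0 0 0 0.9 0;0 0 0 0.9 0;0 0 0 0 0;0 0 0 0 0")

```text
t: 14.6
tcp_pos: [0.4802, -0.1976, 0.0525]
tool_rot: [0.753, 0.658, -0.0, -0.001]
force: [0.5, -0.3, 0.1]
finger_gap: 0.003
gripper_force: 0.0
```

```bash
python3 w.py side s6.png; python3 - <<'E'
import cv2
i=cv2.imread('pics/s6.png')[220:380,170:390];cv2.imwrite('pics/s6c.png',cv2.resize(i,None,fx=3.5,fy=3.5,interpolation=cv2.INTER_CUBIC))
E
```

```text
t 14.6 mach mm -113.1 -140.8 52.5 xyaw 82.35 tilt [ 0.0014 -0.0025 -1.    ] F mach [0.48, -0.19, 0.06] gap 0.003
```

View pics/s6c.png

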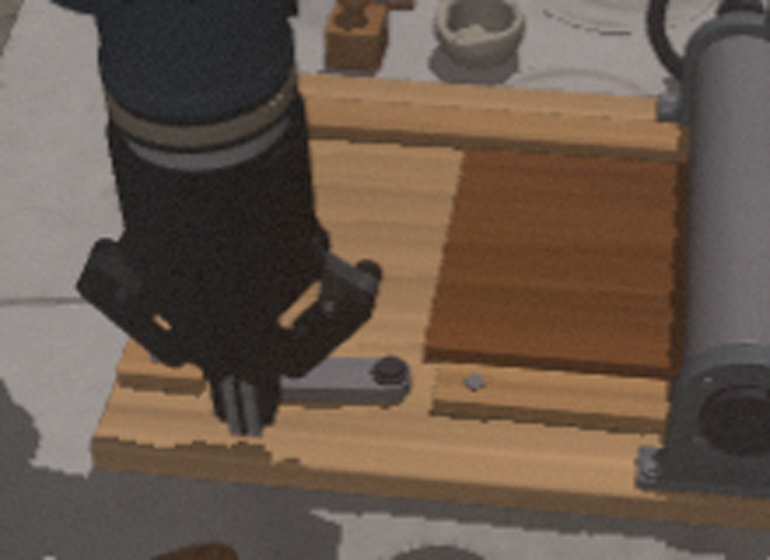

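The closed fingertips (crop about (243,433)) stand on the outer side of the peg, and the board is up under the roller. I'll make contact, then follow an arc about the pivot.

Call:
send_rows(commands="0 0.25 0 0 0;0 0.25 0 0 0;0 0.25 0 0 0;0 0.25 0 0 0;0 0.15 0 0 0;0 0.194 -0.056 0 1;0 0.194 -0.056 0 1;0 0.194 -0.056 0 1;0 0.194 -0.056 0 1;0 0 0 0 0")

```text
t: 15.48
tcp_pos: [0.483, -0.1588, 0.0535]
tool_rot: [0.837, 0.547, -0.0, -0.0]
force: [-0.0, -0.2, -0.0]
finger_gap: -0.002
gripper_force: 0.0
```

```bash
python3 w.py
```

```text
t 15.48 mach mm -115.5 -102.0 53.5 xyaw 66.34 tilt [ 1.e-04 -3.e-04 -1.e+00] F mach [0.01, -0.18, -0.04] gap -0.002
```

Call:
send_rows(commands="0 0.2 -0.06 0 0;0 0.194 -0.056 0 1;0 0.194 -0.056 0 1;0 0.194 -0.056 0 1;0 0.194 -0.056 0 1;0 0.194 -0.056 0 1;0 0.194 -0.056 0 1;0 0 0 0 0")

```text
t: 16.15
tcp_pos: [0.4913, -0.1321, 0.0534]
tool_rot: [0.932, 0.362, 0.0, 0.0]
force: [0.4, 1.0, 0.6]
finger_gap: -0.005
gripper_force: 0.0
```

```bash
python3 w.py; python3 -c "
from h import *
for n in('top','side'): snap(n,n+'7.png')
a=cv2.imread('pics/side7.png')[220:380,170:390];b=cv2.imread('pics/top7.png')[180:340,330:480]
cv2.imwrite('pics/c7.png',cv2.resize(np.hstack([a,b]),None,fx=2.1,fy=2.1))"
```

```text
t 16.15 mach mm -110.7 -74.4 53.4 xyaw 42.4 tilt [ 3.e-04  5.e-04 -1.e+00] F mach [0.23, 1.07, 0.64] gap -0.005
```

Call:
send_rows(commands="0 0.194 -0.056 0 1;0 0.194 -0.056 0 1;0 0.194 -0.056 0 1;0 0.194 -0.056 0 1;0 0.194 -0.056 0 1;0 0.194 -0.056 0 1;0 0.194 -0.056 0 1;0 0.194 -0.056 0 1;0 0.194 -0.056 0 1;0 0.194 -0.056 0 1;0 0.194 -0.056 0 1;0 0 0 0 0")

```text
t: 17.25
tcp_pos: [0.5251, -0.1056, 0.0532]
tool_rot: [1.0, -0.014, 0.0, -0.0]
force: [-0.4, 0.2, -0.2]
finger_gap: 0.002
gripper_force: 0.0
```

```bash
python3 w.py
```

```text
t 17.25 mach mm -80.8 -43.7 53.2 xyaw -1.6 tilt [ 1.e-04 -1.e-04 -1.e+00] F mach [-0.38, 0.13, -0.19] gap 0.002
```

Call:
send_rows(commands="0 0.19 -0.05 0 1;0 0.1 -0.03 0 0.5;0 0.05 0 0 0;0 0 0 0 0")

```text
t: 17.58
tcp_pos: [0.5304, -0.1042, 0.0531]
tool_rot: [0.998, -0.065, -0.001, -0.0]
force: [-3.7, 0.2, 0.8]
finger_gap: 0.001
gripper_force: 1.4
```

Call:
send_rows(commands="0 0.05 0 0 0;0 0.05 0 0 0;0 0 0 0 0")

```text
t: 17.83
tcp_pos: [0.5305, -0.1041, 0.0531]
tool_rot: [0.998, -0.066, -0.003, -0.001]
force: [-7.3, -1.8, 4.3]
finger_gap: -0.0
gripper_force: 3.4
```

```bash
python3 w.py
```

```text
t 17.83 mach mm -75.6 -41.4 53.1 xyaw -7.51 tilt [-6.9e-03 -9.0e-04 -1.0e+00] F mach [-7.0, -2.71, 4.33] gap -0.0
```

It stalled at -75.6 mm (expected -75.5), so the button is at its end stop. Next I'll back straight off, rise and move clear.

Call:
send_rows(commands="0 -0.1 0 0 0;0 -0.1 0 0 0;0 -0.2 0 0 0;0 -0.5 0 0 0;0 -0.5 0 0 0;0 -0.5 0 0 0;0 0 0 -1 0;0 0 0 -1 0;0 0 0 -1 0;0 0 0 -1 0;0 0 0 -1 0;0 0 0 -1 0;0 0 0 -1 0;0 0 0 -1 0;0 0 0 -1 0;0 0 0 0 0")

```text
t: 19.17
tcp_pos: [0.499, -0.1008, 0.2373]
tool_rot: [0.998, -0.066, 0.005, 0.002]
force: [0.2, 0.6, 0.1]
finger_gap: 0.001
gripper_force: 0.0
```

Call:
send_rows(commands="0 0 1 0 0;0 0 1 0 0;0 0 1 0 0;0 0 1 0 0;0 0 1 0 0;0 0 1 0 0;0 0 1 0 0;0 0 1 0 0;0 0 1 0 0;0 0 1 0 0;0 0 1 0 0;0 0 1 0 0;0 0 1 0 0;0 0 1 0 0;0 0 0 0 0;0 0 0 0 0")

```text
t: 20.5
tcp_pos: [0.4585, -0.3778, 0.2323]
tool_rot: [0.998, -0.067, -0.0, -0.0]
force: [0.5, 0.8, -0.5]
finger_gap: 0.001
gripper_force: 0.0
```

```bash
python3 w.py; python3 -c "
from h import *
for n in('top','side'): snap(n,n+'8.png')
a=cv2.imread('pics/side8.png')[220:400,180:440];b=cv2.imread('pics/top8.png')[165:365,270:460]
cv2.imwrite('pics/c8.png',np.hstack([cv2.resize(a,(425,294)),cv2.resize(b,(279,294))]) if 0 else np.hstack([cv2.resize(a,(433,300)),cv2.resize(b,(285,300))]))"
```

```text
t 20.5 mach mm -110.6 -322.3 232.3 xyaw -7.73 tilt [-1.e-04 -8.e-04 -1.e+00] F mach [0.37, 0.9, -0.5] gap 0.001
```

View pics/c8.png

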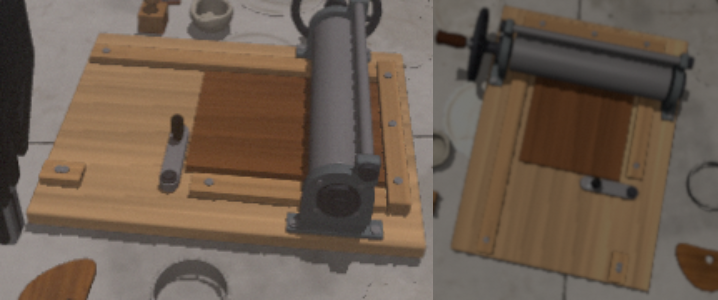

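The last view shows the board under the roller against the batten. The button lies across the bed just behind the board's near edge (left half (173,155), right half (608,187)), the bystanders are undisturbed and the arm is clear.

```bash
python3 -c "
from h import *
print(sign_off())"
```

```text
the job is handed in; nothing more can be done
None
```

I pushed the shim board home, square against the stop batten, turned the button to its end stop behind it, left the arm clear of the machine and handed the job in after about 20.5 s of robot time.

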